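# Make up two weighing-bench kits

## Robot

A 6-joint arm with a two-finger parallel gripper is mounted at the origin on the work surface. World frame = base frame: x ahead of the robot, y to its left, z up, the work surface at z = 0. Lengths are in mm, angles in rad, forces in N, time in s.
With the tool pointing down it reaches from about 250 to 725 mm from the base axis. Payload 9.7 kg.
Tool frame: the origin (TCP) lies midway between the tips of the shut fingers; the grasp point (between the pads) lies 19 mm behind it; z points along the fingers, y is the direction in which the jaws open and shut (so a half turn about z gives the same grasp; the last joint's range is limited). The gripper opens to 85 mm and grips with 20 to 120 N. Pads are 22 mm wide; open, the fingers measure 114 mm over their backs; the gripper's body (76 mm by 85 mm) begins 54 mm behind the grasp point. The pads swing forward as they close: fully open they stand 13 mm farther back than shut.
Start: joints at [-1.346, 0.087, 0.176, 1.66, 0, 1.571], TCP at [122.599, -536.159, 231.284] pointing down, gripper open.
Joint ranges: [-3.13, 3.13], [-0.85, 1.81], [-1.15, 1.24], [-2.2, 2.28], [-1.44, 1.52], [-3.14, 3.14]. Speed limits (rad/s): [2.22, 2.22, 2.57, 3.14, 3.14, 3.14].

## Interface

Orientations are given as a 3x3 rotation matrix whose columns are the frame's x, y, z axes.
In Python, from cell import bot, get_image, calibration gives the robot as it stands.
- The arm moves only by the shell command python3 -m inch 'ROWS' [FORCE]. ROWS is JSON, a list of rows, each a list of 3 entries, a list of its own where there are three numbers: the opening, from 0 (shut) to 1 (fully open), then the shift along the tool's x, y, z in units of 25 mm (1.0 is 25 mm), then the turn, a rotation vector about the tool's x, y, z in units of 5 degrees (1.0 is 5 degrees). A call has 1 to 5 rows; each row is the pose to reach, as a shift and turn from the pose commanded when the call began, along the tool's axes at that moment; what a row does not reach only later rows make up. A row lasts 1/12 s, in which the tool goes at most 41.7 mm and 7.16 degrees, less where a joint would pass 70% of its speed; a pose out of reach is approached as far as the arm can. A call with a gripper value outside its range is refused whole. The fingers move at their own pace and stop on an object; FORCE is the grip in N (left out, the last holds). Time passes only in rows, so rows that repeat a pose let the fingers close. It gives the time, the measured TCP pose, the force and the opening at its end, in the units of the state.
- bot.sense(): the state, without advancing time (a new reading comes with each control period).
- get_image(name): name is "scene" or "top" or "wrist"; returns the picture (480x640x3 uint8, red, green, blue); there is no depth.
- calibration(name): a dict with "intrinsics" (3x3 intrinsics, pixels), "k1" (the pictures are not rectified: a ray, as slopes to the right and down, at radius r is drawn at 1 + k1 r^2 times it, then the intrinsics apply), "R" (3x3) and "t" (3): a world point X has camera coordinates R X + t. Camera axes: x right, y down, z forward; pixel columns grow to the right and rows downward; lengths in mm; the calibration is good to about 2 mm. A picture is of the moment at which its call begins: read the wrist's pose just before it. calibration takes no time and is no camera call; for the wrist camera it gives the pose at the moment of the call.
- bot.hand_in(): hands the job in, once; it reports no verdict.
The state is a dict: "t": time; "qpos": joint angles; "joint_vel": joint speeds; "effort": joint torques, N m; "ee_pos": TCP position; "tool_rot": TCP orientation; "force": force on the tool from outside, world axes, zero at the start; "torque": the same for the moment, N m; "grip_width": opening from 0.0 (shut) to 1.0 (fully open).
Only numpy, scipy, OpenCV 4.12 (cv2) and the standard library are available. Lean on these libraries where they do the work, as an engineer would, in place of code of your own. Each camera call takes 0.05 s, during which the arm holds its last target. There are 200 camera calls.

## Task

Make up the two kits from the stock on the bench. The three-compartment tray gets the large steel weight in its middle compartment, with the tall white bottle and the squat jar in the outer two, either way round; the two-compartment tray gets the amber vial and the small grey tip box, either way round. Stand each thing upright on the floor of a compartment of its own, set down rather than dropped, and leave the small weight, the beaker of spatulas and the big orange-capped bottle where they stand.

Things in the scene. Friction and masses are not known exactly. Their poses are not given: they have to be found in the camera images.
- tray3: White open tray with THREE compartments in a row, 92 x 256 x 12 mm, centred at y = -84, 0 and +84 mm. Walls (tops 12 mm above the bench) and dividers (11 mm) 4 mm thick; floors 4 mm above the bench; each compartment 84 mm (tray x) by 80 mm (tray y). Origin: centre of the underside; y along the row of compartments, z up; yaw up to 0.2 rad either way. Fixed to the bench.
- tray2: White open tray with TWO compartments in a row, 92 x 172 x 12 mm, centred at y = -42 and +42 mm. Walls (tops 12 mm above the bench) and dividers (11 mm) 4 mm thick; floors 4 mm above the bench; each compartment 84 mm (tray x) by 80 mm (tray y). Origin: centre of the underside; y along the row of compartments, z up; yaw up to 0.2 rad either way. Fixed to the bench.
- weight: The LARGE steel calibration weight: a plain cylinder 38 mm in diameter and 50 mm high, with a knob (22 mm in diameter) on a thin neck above it, 66 mm high in all; about 450 g. Origin: centre of its underside; z up along its axis. Stands upright and loose on the bench, somewhere in the row of stock in front of the robot.
- bottle: Tall white plastic bottle: cylinder 38 mm in diameter up to 64 mm, shoulder, then a blue screw cap 24 mm in diameter, 88 mm high in all; about 90 g. Origin: centre of its underside; z up along its axis. Stands upright and loose on the bench, somewhere in the row of stock in front of the robot.
- jar: Squat wide white jar: body 53 mm in diameter up to 36 mm, then a grey screw lid 56 mm in diameter up to its flat top at 52 mm; about 110 g. Origin: centre of its underside; z up along its axis. Stands upright and loose on the bench, somewhere in the row of stock in front of the robot.
- vial: Slim amber glass vial: body 26 mm in diameter up to 50 mm, then a black cap 24 mm in diameter, 66 mm high in all; about 35 g. Origin: centre of its underside; z up along its axis. Stands upright and loose on the bench, somewhere in the row of stock in front of the robot.
- tipbox: Small rectangular tip box, grey with a white closed lid, 50 mm (its x) by 36 mm (its y) by 54 mm high; about 60 g, one rigid piece. It may stand at any yaw. Origin: centre of its underside; z up along its axis. Stands upright and loose on the bench, somewhere in the row of stock in front of the robot.
- small_weight: The SMALL steel weight: same form as the large one but only 23 mm in diameter and 40 mm high in all; 100 g. Not part of either kit: stays where it is in the row of stock. Origin: centre of its underside.
- beaker: Glass beaker, 68 mm in diameter and 85 mm high, holding metal spatulas that stick up to 128 mm; loose, stands beside one of the trays. Not part of the job: leave it. Origin: centre of its underside.
- reagent: Big white bottle with an orange cap, 72 mm in diameter and 140 mm high; loose, stands beside one of the trays. Not part of the job: leave it. Origin: centre of its underside.
There are look-alikes about, which are no part of the job. What is shaped like the weight but green is not meant.

How it is judged (in metres and radians):
At the end, for the whole second after the job is handed in: Large weight in the middle of the three-place tray, bottle and jar in its outer places; vial and tip box one each in the two-place tray. Each on the floor (within 4 mm) of its own compartment, upright within 0.1 rad, at rest. Small weight, beaker, big bottle upright, within 30 mm of their start (x of weight in the frame of tray3 between -0.036 and 0.036 m and z of each of weight, bottle, jar in the frame of tray3 below 0.0075 m and angle between each of weight, bottle, jar, vial, tipbox, small_weight, beaker, reagent's own z axis and vertical below 0.1 rad and linear speed of each of weight, bottle, jar, vial, tipbox below 0.02 m/s and x of bottle in the frame of tray3 between -0.036 and 0.036 m and x of jar in the frame of tray3 between -0.036 and 0.036 m and x of vial in the frame of tray2 between -0.036 and 0.036 m and z of each of vial, tipbox in the frame of tray2 below 0.0075 m and x of tipbox in the frame of tray2 between -0.036 and 0.036 m and y of weight in the frame of tray3 between -0.036 and 0.036 m and ((y of bottle in the frame of tray3 between 0.048 and 0.122 m and y of jar in the frame of tray3 between -0.122 and -0.048 m) or (y of bottle in the frame of tray3 between -0.122 and -0.048 m and y of jar in the frame of tray3 between 0.048 and 0.122 m)) and ((y of vial in the frame of tray2 between 0.006 and 0.08 m and y of tipbox in the frame of tray2 between -0.08 and -0.006 m) or (y of vial in the frame of tray2 between -0.08 and -0.006 m and y of tipbox in the frame of tray2 between 0.006 and 0.08 m)) and distance of each of small_weight, beaker, reagent from where it was at the start of the episode below 0.03 m); the robot touches nothing.
It fails at once if the small weight is moved by more than 30 mm (distance of small_weight from where it was at the start of the episode above 0.03 m).
It fails at once if the beaker is moved by more than 30 mm (distance of beaker from where it was at the start of the episode above 0.03 m).
It fails at once if the big reagent bottle is moved by more than 30 mm (distance of reagent from where it was at the start of the episode above 0.03 m).
It fails at once if one of the kit things is dropped (falls free at more than 0.8 m/s, about 33 mm of fall) ((contact force between bottle and the fingers below 0.01 N and linear speed of bottle above 0.8 m/s) or (contact force between jar and the fingers below 0.01 N and linear speed of jar above 0.8 m/s) or (contact force between vial and the fingers below 0.01 N and linear speed of vial above 0.8 m/s) or (contact force between weight and the fingers below 0.01 N and linear speed of weight above 0.8 m/s) or (contact force between tipbox and the fingers below 0.01 N and linear speed of tipbox above 0.8 m/s)).
It also fails if it takes over 120 s, if anything falls off the work surface, if the arm or the gripper's body presses on something with over 40 N, if the wrist force passes 120 N, or if a joint passes its speed limit or range.

## Working session

There is one attempt and no reset: what is moved stays moved. The work goes in short steps, Python scripts to look and compute and a shell command to move; the robot and the scene stay as the last step left them, time stands still between calls to the robot, and variables do not carry over. Pictures are saved under pics/ and viewed, about 12 in all and at most 16, crops included, and the job is handed in when it is done.

```bash
mkdir -p pics; ls; python3 - <<'E'
from cell import bot,get_image,calibration
import cv2,numpy as np
for n in ("top","scene"):
    im=get_image(n); cv2.imwrite(f"pics/{n}0.png",im[:,:,::-1])
    c=calibration(n); print(n,{k:np.round(np.array(v),4).tolist() for k,v in c.items()})
s=bot.sense(); print(s)
E
```

```text
pics
top {'intrinsics': [[592.4832, 0.0, 310.6259], [0.0, 592.4832, 246.345], [0.0, 0.0, 1.0]], 'k1': -0.1373, 'R': [[0.025, -0.9994, 0.0231], [-0.9954, -0.0271, -0.0917], [0.0922, -0.0207, -0.9955]], 't': [-34.2657, 498.7286, 1223.1433]}
scene {'intrinsics': [[472.6564, 0.0, 323.3447], [0.0, 472.6564, 243.4781], [0.0, 0.0, 1.0]], 'k1': 0.007, 'R': [[0.1918, 0.9814, -0.004], [0.6863, -0.137, -0.7143], [-0.7016, 0.1343, -0.6998]], 't': [-107.4431, -294.2194, 1353.3495]}
{'t': 0.1, 'qpos': array([-1.34600646e+00,  8.73890785e-02,  1.75202026e-01,  1.65980013e+00,
        2.70884704e-05,  1.57082290e+00]), 'joint_vel': array([ 1.74646989e-04, -7.38320786e-04,  9.03998300e-04,  1.53168801e-03,
       -9.33290757e-05, -9.48651360e-04]), 'effort': array([ 8.87504120e-04, -5.21558619e+01,  4.65655267e+01,  1.58538896e-02,
       -1.49598759e-05,  5.84231032e-06]), 'ee_pos': array([ 122.55638777, -535.9553688 ,  230.65693866]), 'tool_rot': array([[ 9.74846898e-01,  2.22875456e-01, -2.39036352e-04],
       [ 2.22875582e-01, -9.74846200e-01,  1.16693191e-03],
       [ 2.70568021e-05, -1.19085532e-03, -9.99999291e-01]]), 'force': array([-0.31226615,  0.03069218, -0.35182593]), 'torque': array([-0.05218345, -0.01046047, -0.01568094]), 'grip_width': 0.999824968937175}
```

View pics/top0.png

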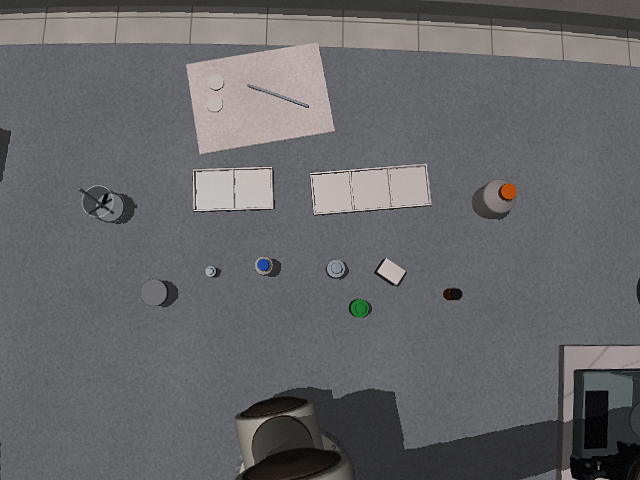

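View pics/scene0.png

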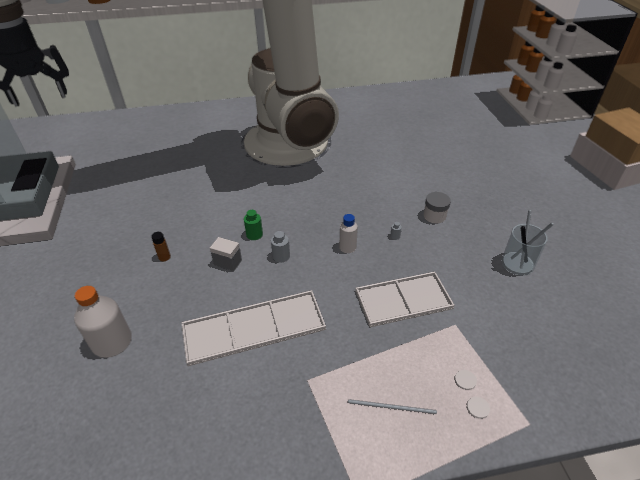

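The top view shows the jar at (154,293), small weight (211,271), bottle (264,266), large grey weight (336,268), green look-alike (360,308), tip box (391,271) and vial (453,294). tray2 is near (233,189) and tray3 near (371,190). Candidates for the large weight: the grey (336,268), the green (360,308) and the small grey (211,271). The large grey one fits the description, and an enlarged crop will confirm it.

```bash
python3 - <<'E'
import cv2
im=cv2.imread("pics/top0.png")
cv2.imwrite("pics/c1.png",cv2.resize(im[160:320,130:300],None,fx=4,fy=3.75,interpolation=cv2.INTER_CUBIC)[:, :800])
a=cv2.resize(im[160:300,305:470],None,fx=4,fy=4,interpolation=cv2.INTER_CUBIC); cv2.imwrite("pics/c2.png",a)
b=cv2.resize(im[160:310,135:300],None,fx=4,fy=4,interpolation=cv2.INTER_CUBIC); cv2.imwrite("pics/c1.png",b)
E
```

```text
(no output)
```

View pics/c1.png

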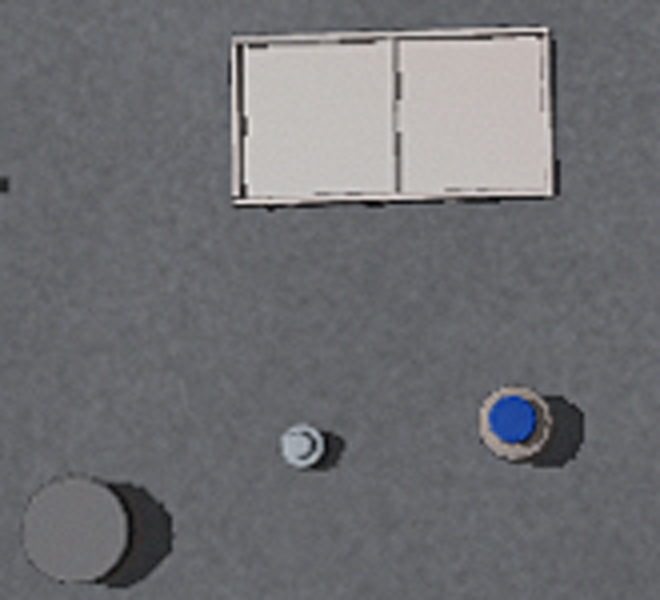

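View pics/c2.png

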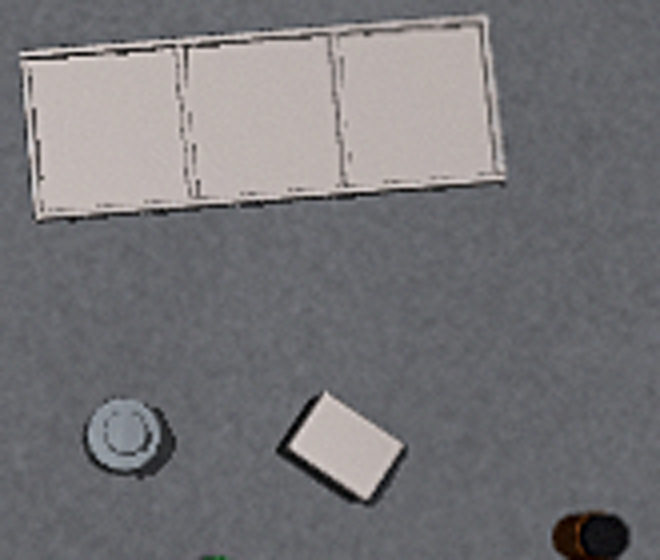

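Confirmed: the grey large weight has its knob at crop (127,433), the small weight is far smaller at (298,444), and the green one is excluded.

```bash
cat > h.py <<'E'
from cell import bot,get_image,calibration
import numpy as np,cv2
def w(px,z,cam="top",c=None):
    c=c or calibration(cam); K=np.array(c["intrinsics"],float); R=np.array(c["R"]);t=np.array(c["t"])
    x=cv2.undistortPoints(np.array([[px]],float),K,np.array([c["k1"],0,0,0,0.]))[0,0]
    d=R.T@np.array([x[0],x[1],1]);o=-R.T@t
    return (o+d*(z-o[2])/d[2])
E
python3 - <<'E'
from h import *
def c1(u,v): return (135+(u+.5)/4-.5,160+(v+.5)/4-.5)
def c2(u,v): return (305+(u+.5)/4-.5,160+(v+.5)/4-.5)
def rect(name,f,pts,z):
    P=np.array([w(f(*p),z)[:2] for p in pts]); print(name,P.mean(0).round(1),"sides",np.linalg.norm(np.roll(P,-1,0)-P,axis=1).round(1)); 
    for i in range(4): print("   dir",np.round(np.arctan2(*(P[(i+1)%4]-P[i])[::-1]),3),end="")
    print(); return P.mean(0),P
for n,f,pts,ys in (("tray2",c1,[(232,37),(549,28),(553,196),(234,204)],(-42,42)),("tray3",c2,[(20,52),(487,15),(505,181),(38,217)],(-84,0,84))):
    m,P=rect(n,f,pts,12); d=(P[0]+P[3]-P[1]-P[2]);d/=np.linalg.norm(d); print("  y axis",d.round(3),"yaw",np.arctan2(-d[0],d[1]).round(3),[ (m+d*y).round(1).tolist() for y in ys])
rect("tipbox",c2,[(325,392),(406,448),(370,503),(289,445)],54)
for n,f,p,z in (("jar",c1,(75,529),52),("small",c1,(298,444),40),("bottle",c1,(512,419),88),("weight",c2,(127,433),66),("vial",c2,(606,535),66),("green",lambda a,b:(a,b),(360,308),60),("beaker",lambda a,b:(a,b),(97,200),85),("reagent",lambda a,b:(a,b),(508,192),140)):
    print(n,w(f(*p),z)[:2].round(1))
E
```

```text
tray2 [620.3 149. ] sides [171.1  91.5 170.7  91.1]
   dir -1.517   dir -3.085   dir 1.622   dir 0.06
  y axis [-0.053  0.999] yaw 0.053 [[622.5, 107.1], [618.1, 191.0]]
tray3 [ 629.1 -147.6] sides [255.4  91.8 253.3  90.2]
   dir -1.457   dir -3.033   dir 1.679   dir 0.132
  y axis [-0.111  0.994] yaw 0.111 [[638.4, -231.1], [629.1, -147.6], [619.8, -64.2]]
tipbox [ 449.5 -188.2] sides [50.8 34.1 51.2 33.2]
   dir -2.151   dir 2.574   dir 0.974   dir -0.581
jar [394.3 299.3]
small [441.8 187.8]
bottle [454.9  74.6]
weight [453.1 -73.6]
vial [ 406.9 -320.6]
green [ 373.1 -123.9]
beaker [576.7 417.4]
reagent [ 606.8 -405.1]
```

```bash
cat > go.py <<'E'
# usage: go.py [x y z yaw] ... : chain of waypoints from the measured pose; prints, per call, the end row (shift/25mm, turn z/5deg)
import sys,numpy as np
from cell import bot
from scipy.spatial.transform import Rotation as Ro
s=bot.sense(); R=np.array(s["tool_rot"]); p=np.array(s["ee_pos"]); yaw=np.arctan2(R[1,0],R[0,0])
print("t %.1f"%s["t"],"at",p.round(1),"yaw %.3f"%yaw,"tilt err",np.round(R[:2,2],4),"grip %.3f"%s["grip_width"],"F",np.round(s["force"],1))
mk=lambda a:np.array([[np.cos(a),np.sin(a),0],[np.sin(a),-np.cos(a),0],[0,0,-1]])
for a in sys.argv[1:]:
    q=np.array(eval(a),float); d=q[:3]-p; dy=q[3]-yaw
    n=int(max(1,np.ceil(np.linalg.norm(d)/200-.02),np.ceil(abs(np.degrees(dy))/35)))
    for i in range(n):
        print("  ->",a,f"{i+1}/{n}",(mk(yaw+dy*i/n).T@(d/n)/25).round(2).tolist(),"turn z",round(-np.degrees(dy/n)/5,2))
    p,yaw=q[:3],q[3]
E
python3 go.py 449.5,-188.2,150,0.986 449.5,-188.2,15,0.986
```

```text
t 0.1 at [ 122.6 -536.   230.7] yaw 0.225 tilt err [-0.0002  0.0012] grip 1.000 F [-0.3  0.  -0.4]
  -> 449.5,-188.2,150,0.986 1/3 [5.28, -3.55, 1.08] turn z -2.91
  -> 449.5,-188.2,150,0.986 2/3 [6.0, -2.11, 1.08] turn z -2.91
  -> 449.5,-188.2,150,0.986 3/3 [6.34, -0.53, 1.08] turn z -2.91
  -> 449.5,-188.2,15,0.986 1/1 [0.0, 0.0, 5.4] turn z -0.0
```

```bash
python3 -m inch '[[1,[1.06,-0.71,0.2],[0,0,-0.6]],[1,[2.1,-1.42,0.4],[0,0,-1.2]],[1,[3.2,-2.13,0.65],[0,0,-1.8]],[1,[4.2,-2.84,0.85],[0,0,-2.4]],[1,[5.28,-3.55,1.08],[0,0,-2.91]]]' 60 && python3 -m inch '[[1,[6,-2.11,1.08],[0,0,-2.91]],[1,[6,-2.11,1.08],[0,0,-2.91]],[1,[6,-2.11,1.08],[0,0,-2.91]],[1,[6,-2.11,1.08],[0,0,-2.91]],[1,[6,-2.11,1.08],[0,0,-2.91]]]'; python3 go.py 449.5,-188.2,150,0.986
```

```text
t: 0.52
ee_pos: [232.0, -419.0, 203.7]
tool_rot: [[0.887, 0.463, -0.0], [0.463, -0.887, 0.0], [-0.0, -0.0, -1.0]]
force: [0.9, -0.1, 0.1]
grip_width: 0.998
t: 0.93
ee_pos: [343.0, -300.1, 175.9]
tool_rot: [[0.74, 0.673, -0.0], [0.673, -0.74, 0.002], [0.001, -0.002, -1.0]]
force: [-1.1, -0.3, -0.4]
grip_width: 1.001
t 0.9 at [ 343.  -300.1  175.9] yaw 0.738 tilt err [-0.0004  0.0023] grip 1.001 F [-1.1 -0.3 -0.4]
  -> 449.5,-188.2,150,0.986 1/1 [6.16, -0.45, 1.04] turn z -2.84
```

```bash
python3 -m inch '[[1,[6.16,-0.45,1.04],[0,0,-2.84]],[1,[6.16,-0.45,1.04],[0,0,-2.84]],[1,[6.16,-0.45,1.04],[0,0,-2.84]],[1,[6.16,-0.45,1.04],[0,0,-2.84]],[1,[6.16,-0.45,1.04],[0,0,-2.84]]]' | head -1 && python3 -m inch '[[1,[0,0,0],[0,0,0]],[1,[0,0,0],[0,0,0]]]' | head -1; python3 - <<'E'
from h import *
c=calibration("wrist"); im=get_image("wrist"); cv2.imwrite("pics/w1.png",im[:,:,::-1])
import json; json.dump({k:np.array(v).tolist() for k,v in c.items()},open("w1.json","w"))
E
python3 go.py 449.5,-188.2,15,0.986
```

```text
t: 1.35
t: 1.52
t 1.6 at [ 446.8 -193.6  151.4] yaw 0.980 tilt err [-0.0003 -0.0002] grip 0.997 F [ 0.5 -0.3 -0.2]
  -> 449.5,-188.2,15,0.986 1/1 [0.24, -0.03, 5.45] turn z -0.07
```

View pics/w1.png

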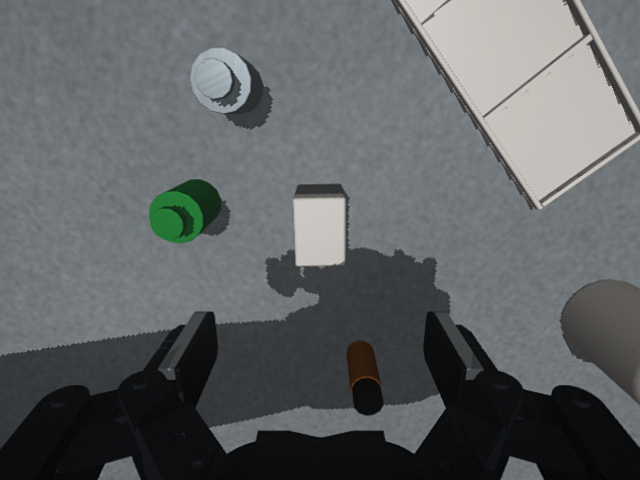

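The wrist view shows the tip box lid with corners at about (294,197), (345,197), (345,264) and (296,265). The weight's knob is at (212,79), the vial cap at (368,402) and the green one at (171,223). I'll cross-check these against the top camera.

```bash
python3 - <<'E'
from h import *
import json; c=json.load(open("w1.json"))
P=np.array([w(p,54,c=c)[:2] for p in [(294,197),(345,197),(345,264),(296,265)]]); print(P.mean(0).round(1)); d=P[0]+P[1]-P[2]-P[3]; print("long yaw",np.arctan2(d[1],d[0]).round(3))
for n,p in (("weight",(212,79)),("vial",(368,402))): print(n,w(p,66,c=c)[:2].round(1))
E
```

```text
[ 451.4 -187. ]
long yaw 0.995
weight [453.1 -72.9]
vial [ 407.2 -320.3]
```

```bash
python3 -m inch '[[1,[0.28,-0.01,0],[0,0,-0.1]],[1,[0.28,-0.01,1.5],[0,0,-0.1]],[1,[0.28,-0.01,3],[0,0,-0.1]],[1,[0.28,-0.01,4.5],[0,0,-0.1]],[1,[0.28,-0.01,5.45],[0,0,-0.1]]]' 50 |head -2 && python3 -m inch '[[1,[0,0,0],[0,0,0]],[0.2,[0,0,0],[0,0,0]],[0.2,[0,0,0],[0,0,0]],[0.2,[0,0,0],[0,0,0]],[0.2,[0,0,0],[0,0,0]]]' && python3 -m inch '[[0.2,[0,0,0],[0,0,0]],[0.2,[0,0,0],[0,0,0]],[0.2,[0,0,0],[0,0,0]],[0.2,[0,0,0],[0,0,0]],[0.2,[0,0,0],[0,0,0]]]'; python3 go.py
```

```text
t: 1.98
ee_pos: [449.3, -187.0, 11.9]
t: 2.4
ee_pos: [452.1, -187.6, 17.1]
tool_rot: [[0.549, 0.835, 0.003], [0.836, -0.549, -0.001], [0.001, 0.003, -1.0]]
force: [-0.6, 0.1, 0.2]
grip_width: 0.447
t: 2.82
ee_pos: [452.1, -187.5, 17.1]
tool_rot: [[0.549, 0.836, 0.003], [0.836, -0.549, -0.001], [0.0, 0.003, -1.0]]
force: [-0.9, -1.3, 6.1]
grip_width: 0.415
t 2.8 at [ 452.1 -187.5   17.1] yaw 0.989 tilt err [ 0.0029 -0.0014] grip 0.415 F [-0.9 -1.3  6.1]
```

```bash
python3 -m inch '[[0.2,[0,0,-0.5],[0,0,0]],[0.2,[0,0,-1.5],[0,0,0]],[0.2,[0,0,-2.8],[0,0,0]],[0.2,[0,0,-4],[0,0,0]],[0.2,[0,0,-4],[0,0,0]]]'|tail -2; python3 go.py 622.5,107.1,118,1.624 622.5,107.1,30,1.624 622.5,107.1,22,1.624
```

```text
force: [0.5, -0.0, 0.7]
grip_width: 0.415
t 3.2 at [ 453.5 -188.   122.1] yaw 0.989 tilt err [ 0.0088 -0.0036] grip 0.415 F [ 0.5 -0.   0.7]
  -> 622.5,107.1,118,1.624 1/2 [6.79, -0.42, 0.08] turn z -3.64
  -> 622.5,107.1,118,1.624 2/2 [6.58, 1.72, 0.08] turn z -3.64
  -> 622.5,107.1,30,1.624 1/1 [0.0, 0.0, 3.52] turn z -0.0
  -> 622.5,107.1,22,1.624 1/1 [0.0, 0.0, 0.32] turn z -0.0
```

```bash
python3 -m inch '[[0.2,[1.4,-0.1,0],[0,0,-0.75]],[0.2,[2.7,-0.2,0],[0,0,-1.5]],[0.2,[4.1,-0.3,0],[0,0,-2.2]],[0.2,[5.4,-0.35,0],[0,0,-2.9]],[0.2,[6.79,-0.42,0],[0,0,-3.64]]]'|head -2 && python3 -m inch '[[0.2,[1.4,0.35,0],[0,0,-0.75]],[0.2,[2.7,0.7,0],[0,0,-1.5]],[0.2,[4.1,1.0,0],[0,0,-2.2]],[0.2,[5.4,1.4,0],[0,0,-2.9]],[0.2,[6.58,1.72,0.08],[0,0,-3.64]]]'|head -2;python3 -m inch '[[0.2,[0,0,0],[0,0,0]],[0.2,[0,0,0],[0,0,0]],[0.2,[0,0,0],[0,0,0]]]'|head -1; python3 go.py 622.5,107.1,30,1.624 622.5,107.1,22,1.624
```

```text
t: 3.65
ee_pos: [536.3, -38.1, 115.7]
t: 4.07
ee_pos: [621.1, 110.4, 113.8]
t: 4.32
t 4.3 at [619.7 108.1 113.1] yaw 1.624 tilt err [-0.0002 -0.0002] grip 0.417 F [ 1.1  0.4 -1.8]
  -> 622.5,107.1,30,1.624 1/1 [-0.05, 0.11, 3.32] turn z 0.0
  -> 622.5,107.1,22,1.624 1/1 [0.0, 0.0, 0.32] turn z -0.0
```

```bash
python3 -m inch '[[0.2,[-0.05,0.11,1],[0,0,0]],[0.2,[-0.05,0.11,2],[0,0,0]],[0.2,[-0.05,0.11,2.8],[0,0,0]],[0.2,[-0.05,0.11,3.2],[0,0,0]],[0.2,[-0.05,0.11,3.32],[0,0,0]]]'|head -1;python3 -m inch '[[0.2,[0,0,0],[0,0,0]],[0.2,[0,0,0],[0,0,0]],[0.2,[0,0,0],[0,0,0]]]'|head -1; python3 go.py 622.5,107.1,22,1.624
```

```text
t: 4.73
t: 4.98
t 5.0 at [623.5 107.1  31.8] yaw 1.624 tilt err [0.0024 0.0004] grip 0.415 F [ 0.6  0.2 -0.8]
  -> 622.5,107.1,22,1.624 1/1 [0.0, -0.04, 0.39] turn z 0.0
```

```bash
python3 -m inch '[[0.2,[0,0,0.1],[0,0,0]],[0.2,[0,0,0.2],[0,0,0]],[0.2,[0,0,0.3],[0,0,0]],[0.2,[0,0,0.38],[0,0,0]],[0.2,[0,0,0.38],[0,0,0]]]'|head -1;python3 -m inch '[[0.2,[0,0,0],[0,0,0]],[0.2,[0,0,0],[0,0,0]]]'|head -1; python3 go.py
```

```text
t: 5.4
t: 5.57
t 5.6 at [622.8 107.2  21.1] yaw 1.625 tilt err [0.0006 0.0001] grip 0.415 F [-2.   0.   5.5]
```

```bash
python3 -m inch '[[0.5,[0,0,0],[0,0,0]],[0.6,[0,0,0],[0,0,0]],[0.75,[0,0,0],[0,0,0]],[0.75,[0,0,-0.5],[0,0,0]],[0.75,[0,0,-1.5],[0,0,0]]]'|head -1;python3 -m inch '[[0.75,[0,0,-1.3],[0,0,0]],[0.75,[0,0,-2.7],[0,0,0]],[0.75,[0,0,-2.7],[0,0,0]]]'|head -1; python3 go.py 407,-320.5,120,1.624 407,-320.5,20,1.624
```

```text
t: 5.98
t: 6.23
t 6.2 at [625.2 107.6 134.2] yaw 1.625 tilt err [0.01   0.0017] grip 0.753 F [1.1 0.1 0.8]
  -> 407,-320.5,120,1.624 1/3 [-5.54, -3.21, 0.19] turn z 0.0
  -> 407,-320.5,120,1.624 2/3 [-5.54, -3.21, 0.19] turn z 0.0
  -> 407,-320.5,120,1.624 3/3 [-5.54, -3.21, 0.19] turn z 0.0
  -> 407,-320.5,20,1.624 1/1 [0.0, 0.0, 4.0] turn z -0.0
```

```bash
python3 -m inch '[[0.75,[-1.1,-0.65,0],[0,0,0]],[0.75,[-2.2,-1.3,0],[0,0,0]],[0.75,[-3.3,-1.9,0],[0,0,0]],[0.75,[-4.4,-2.6,0.1],[0,0,0]],[0.75,[-5.54,-3.21,0.19],[0,0,0]]]'|head -1;python3 -m inch '[[0.75,[-1.1,-0.65,0],[0,0,0]],[0.75,[-2.2,-1.3,0],[0,0,0]],[0.75,[-3.3,-1.9,0],[0,0,0]],[0.75,[-4.4,-2.6,0.1],[0,0,0]],[0.75,[-5.54,-3.21,0.19],[0,0,0]]]'|head -1;python3 -m inch '[[0.75,[-1.1,-0.65,0],[0,0,0]],[0.75,[-2.2,-1.3,0],[0,0,0]],[0.75,[-3.3,-1.9,0],[0,0,0]],[0.75,[-4.4,-2.6,0.1],[0,0,0]],[0.75,[-5.54,-3.21,0.19],[0,0,0]]]'|head -1;python3 -m inch '[[0.75,[0,0,0],[0,0,0]],[0.75,[0,0,0],[0,0,0]],[0.75,[0,0,0],[0,0,0]]]'|head -1; python3 go.py 407,-320.5,20,1.624; python3 - <<'E'
from h import *
im=get_image("top"); cv2.imwrite("pics/t2.png",cv2.resize(im[140:340,130:480,::-1],None,fx=2.25,fy=2.25,interpolation=cv2.INTER_CUBIC))
E
```

```text
t: 6.65
t: 7.07
t: 7.48
t: 7.73
t 7.7 at [ 404.7 -320.6  111.8] yaw 1.624 tilt err [ 0.0004 -0.    ] grip 0.752 F [ 0.7 -0.1 -0. ]
  -> 407,-320.5,20,1.624 1/1 [-0.0, 0.09, 3.67] turn z -0.0
```

View pics/t2.png

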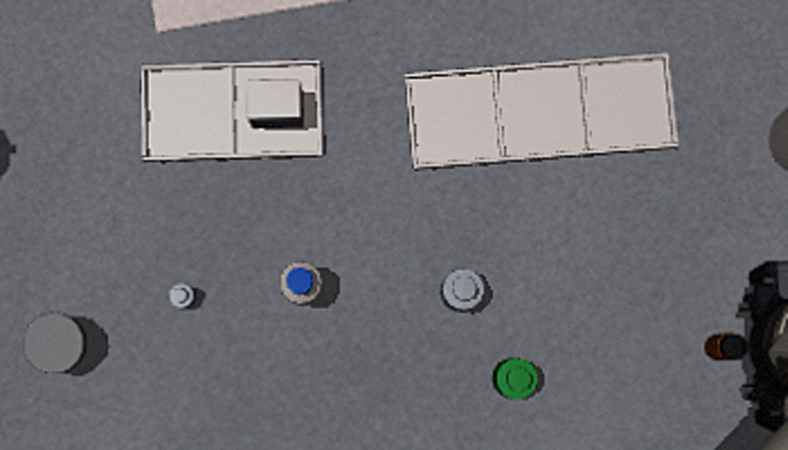

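The tip box stands in tray2's right compartment (275,102 in the crop). Everything else is undisturbed. Next is the vial.

```bash
python3 -m inch '[[0.75,[0,0.09,0.8],[0,0,0]],[0.75,[0,0.09,1.8],[0,0,0]],[0.75,[0,0.09,2.8],[0,0,0]],[0.75,[0,0.09,3.4],[0,0,0]],[0.75,[0,0.09,3.6],[0,0,0]]]' 40|head -1; python3 -m inch '[[0.75,[0,0,0],[0,0,0]],[0.75,[0,0,0],[0,0,0]],[0.1,[0,0,0],[0,0,0]],[0.1,[0,0,0],[0,0,0]],[0.1,[0,0,0],[0,0,0]]]'|head -1; python3 -m inch '[[0.1,[0,0,0],[0,0,0]],[0.1,[0,0,0],[0,0,0]],[0.1,[0,0,0],[0,0,0]],[0.1,[0,0,0],[0,0,0]],[0.1,[0,0,0],[0,0,0]]]'|head -1;python3 go.py
```

```text
t: 8.2
t: 8.62
t: 9.03
t 9.0 at [ 407.3 -321.    22.4] yaw 1.624 tilt err [ 0.0015 -0.0009] grip 0.291 F [-0.8  1.3  6.3]
```

```bash
python3 -m inch '[[0.1,[0,0,-0.5],[0,0,0]],[0.1,[0,0,-1.5],[0,0,0]],[0.1,[0,0,-2.8],[0,0,0]],[0.1,[0,0,-4],[0,0,0]],[0.1,[0,0,-4],[0,0,0]]]'|tail -1; python3 go.py 618.1,191,125,1.624
```

```text
grip_width: 0.292
t 9.4 at [ 408.6 -322.1  128.3] yaw 1.624 tilt err [ 0.0067 -0.0053] grip 0.292 F [ 0.8 -0.7  1.2]
  -> 618.1,191,125,1.624 1/3 [6.68, 3.16, 0.04] turn z 0.0
  -> 618.1,191,125,1.624 2/3 [6.68, 3.15, 0.04] turn z 0.0
  -> 618.1,191,125,1.624 3/3 [6.68, 3.15, 0.04] turn z 0.0
```

```bash
python3 -m inch '[[0.1,[1.2,0.6,0],[0,0,0]],[0.1,[2.6,1.25,0],[0,0,0]],[0.1,[4,1.9,0],[0,0,0]],[0.1,[5.3,2.5,0],[0,0,0]],[0.1,[6.68,3.16,0],[0,0,0]]]'|head -1; python3 -m inch '[[0.1,[1.2,0.6,0],[0,0,0]],[0.1,[2.6,1.25,0],[0,0,0]],[0.1,[4,1.9,0],[0,0,0]],[0.1,[5.3,2.5,0],[0,0,0]],[0.1,[6.68,3.16,0],[0,0,0]]]'|head -1; python3 -m inch '[[0.1,[1.3,0.65,0],[0,0,0]],[0.1,[2.7,1.3,0],[0,0,0]],[0.1,[4.1,1.9,0],[0,0,0]],[0.1,[5.6,2.6,0],[0,0,0]],[0.1,[6.68,3.15,0],[0,0,0]]]'|head -1;python3 -m inch '[[0.1,[0,0,0],[0,0,0]],[0.1,[0,0,0],[0,0,0]],[0.1,[0,0,0],[0,0,0]]]'|head -1; python3 go.py 618.1,191,36,1.624
```

```text
t: 9.87
t: 10.28
t: 10.7
t: 10.95
t 10.9 at [616.1 192.2 121.4] yaw 1.625 tilt err [-0.0004 -0.0004] grip 0.290 F [ 0.5 -0.2 -0.5]
  -> 618.1,191,36,1.624 1/1 [-0.05, 0.08, 3.42] turn z 0.01
```

```bash
python3 -m inch '[[0.1,[-0.05,0.06,1],[0,0,0]],[0.1,[-0.05,0.06,2],[0,0,0]],[0.1,[-0.05,0.06,2.8],[0,0,0]],[0.1,[-0.05,0.06,3.2],[0,0,0]],[0.1,[-0.05,0.06,3.4],[0,0,0]]]'|head -1; python3 -m inch '[[0.1,[0,0,0],[0,0,0]],[0.1,[0,0,0],[0,0,0]],[0.1,[0,0,0],[0,0,0]]]'|head -1; python3 go.py 618.1,191,27,1.624
```

```text
t: 11.37
t: 11.62
t 11.6 at [618.7 191.3  38.1] yaw 1.624 tilt err [0.0023 0.0007] grip 0.288 F [-0.3  1.2  0.2]
  -> 618.1,191,27,1.624 1/1 [-0.01, -0.02, 0.44] turn z 0.0
```

```bash
python3 -m inch '[[0.1,[0,0,0.1],[0,0,0]],[0.1,[0,0,0.2],[0,0,0]],[0.1,[0,0,0.3],[0,0,0]],[0.1,[0,0,0.42],[0,0,0]],[0.1,[0,0,0.42],[0,0,0]]]'|head -1; python3 -m inch '[[0.1,[0,0,0],[0,0,0]],[0.1,[0,0,0],[0,0,0]]]'|head -1; python3 go.py
```

```text
t: 12.03
t: 12.2
t 12.2 at [618.1 191.4  26.4] yaw 1.625 tilt err [0.0008 0.0003] grip 0.291 F [-1.6  0.   4.8]
```

```bash
python3 -m inch '[[0.4,[0,0,0],[0,0,0]],[0.5,[0,0,0],[0,0,0]],[0.7,[0,0,0],[0,0,0]],[0.7,[0,0,-0.5],[0,0,0]],[0.7,[0,0,-1.5],[0,0,0]]]'|head -1;python3 -m inch '[[0.8,[0,0,-1.3],[0,0,0]],[0.8,[0,0,-2.7],[0,0,0]],[0.8,[0,0,-2.7],[0,0,0]]]'|head -1; python3 go.py 454.9,74.6,135,1.68 454.9,74.6,27,1.68
```

```text
t: 12.62
t: 12.87
t 12.9 at [620.3 192.  139.6] yaw 1.625 tilt err [0.0098 0.0031] grip 0.797 F [0.9 0.7 1. ]
  -> 454.9,74.6,135,1.68 1/1 [-4.33, -6.86, 0.18] turn z -0.64
  -> 454.9,74.6,27,1.68 1/1 [0.0, 0.0, 4.32] turn z -0.0
```

```bash
python3 -m inch '[[0.8,[-0.9,-1.4,0],[0,0,-0.15]],[0.8,[-1.8,-2.8,0],[0,0,-0.3]],[0.8,[-2.7,-4.2,0],[0,0,-0.45]],[0.8,[-3.6,-5.6,0],[0,0,-0.6]],[0.8,[-4.33,-6.86,0],[0,0,-0.64]]]'|head -1;python3 -m inch '[[0.8,[0,0,0],[0,0,0]],[0.8,[0,0,0],[0,0,0]],[0.8,[0,0,0],[0,0,0]]]'|head -1; python3 go.py 454.9,74.6,27,1.68
```

```text
t: 13.28
t: 13.53
t 13.5 at [453.2  74.1 131.8] yaw 1.680 tilt err [0.0022 0.0005] grip 0.798 F [ 1.4 -0.7 -0. ]
  -> 454.9,74.6,27,1.68 1/1 [0.01, 0.07, 4.19] turn z -0.0
```

```bash
python3 -m inch '[[0.8,[0,0.03,0.9],[0,0,0]],[0.8,[0,0.03,2],[0,0,0]],[0.8,[0,0.03,3.1],[0,0,0]],[0.8,[0,0.03,3.9],[0,0,0]],[0.8,[0,0.03,4.1],[0,0,0]]]' 40|head -1; python3 -m inch '[[0.8,[0,0,0],[0,0,0]],[0.8,[0,0,0],[0,0,0]],[0.2,[0,0,0],[0,0,0]],[0.2,[0,0,0],[0,0,0]],[0.2,[0,0,0],[0,0,0]]]'|head -1; python3 -m inch '[[0.2,[0,0,0],[0,0,0]],[0.2,[0,0,0],[0,0,0]],[0.2,[0,0,0],[0,0,0]],[0.2,[0,0,0],[0,0,0]]]'|head -1;python3 go.py; python3 -m inch '[[0.2,[0,0,-0.5],[0,0,0]],[0.2,[0,0,-1.5],[0,0,0]],[0.2,[0,0,-2.8],[0,0,0]],[0.2,[0,0,-4],[0,0,0]],[0.2,[0,0,-4],[0,0,0]]]'|tail -1; python3 go.py 619.8,-64.2,125,1.68
```

```text
t: 13.95
t: 14.37
t: 14.7
t 14.7 at [454.2  74.2  29.8] yaw 1.680 tilt err [0.0025 0.0005] grip 0.431 F [0.5 0.4 4.8]
grip_width: 0.436
t 15.1 at [455.6  74.4 134.7] yaw 1.680 tilt err [0.0085 0.0014] grip 0.436 F [ 0.2 -0.3 -0.5]
  -> 619.8,-64.2,125,1.68 1/2 [-3.11, 2.96, 0.19] turn z 0.0
  -> 619.8,-64.2,125,1.68 2/2 [-3.11, 2.96, 0.19] turn z 0.0
```

```bash
python3 -m inch '[[0.2,[-1,0.95,0],[0,0,0]],[0.2,[-2.1,2,0],[0,0,0]],[0.2,[-3.1,2.96,0],[0,0,0]],[0.2,[-4.2,4,0],[0,0,0]],[0.2,[-5.2,4.95,0.2],[0,0,0]]]'|head -1;python3 -m inch '[[0.2,[-0.7,0.7,0.1],[0,0,0]],[0.2,[-1.02,0.97,0.1],[0,0,0]],[0.2,[-1.02,0.97,0.1],[0,0,0]],[0.2,[-1.02,0.97,0.1],[0,0,0]],[0.2,[-1.02,0.97,0.1],[0,0,0]]]'|head -1; python3 go.py 619.8,-64.2,44,1.68
```

```text
t: 15.53
t: 15.95
t 15.9 at [616.7 -63.6 121.2] yaw 1.681 tilt err [-0.0001  0.0002] grip 0.434 F [0.4 0.5 0.1]
  -> 619.8,-64.2,44,1.68 1/1 [-0.04, 0.12, 3.09] turn z 0.01
```

```bash
python3 -m inch '[[0.2,[-0.03,0.1,1],[0,0,0]],[0.2,[-0.03,0.1,2],[0,0,0]],[0.2,[-0.03,0.1,2.6],[0,0,0]],[0.2,[-0.03,0.1,3],[0,0,0]],[0.2,[-0.03,0.1,3.09],[0,0,0]]]'|head -1; python3 -m inch '[[0.2,[0,0,0],[0,0,0]],[0.2,[0,0,0],[0,0,0]],[0.2,[0,0,0],[0,0,0]]]'|head -1; python3 go.py 619.8,-64.2,33.8,1.68
```

```text
t: 16.37
t: 16.62
t 16.6 at [620.6 -64.7  45.2] yaw 1.681 tilt err [ 0.0023 -0.0002] grip 0.434 F [ 0.2  0.1 -1.4]
  -> 619.8,-64.2,33.8,1.68 1/1 [0.02, -0.03, 0.45] turn z 0.01
```

```bash
python3 -m inch '[[0.2,[0,0,0.1],[0,0,0]],[0.2,[0,0,0.2],[0,0,0]],[0.2,[0,0,0.3],[0,0,0]],[0.2,[0,0,0.41],[0,0,0]],[0.2,[0,0,0.41],[0,0,0]]]'|head -1; python3 -m inch '[[0.2,[0,0,0],[0,0,0]],[0.2,[0,0,0],[0,0,0]]]'|head -1; python3 go.py
```

```text
t: 17.03
t: 17.2
t 17.2 at [620.1 -64.9  33.8] yaw 1.680 tilt err [ 0.0007 -0.0001] grip 0.431 F [-1.2 -0.   5.6]
```

```bash
python3 -m inch '[[0.5,[0,0,0],[0,0,0]],[0.65,[0,0,0],[0,0,0]],[0.8,[0,0,0],[0,0,0]],[0.8,[0,0,-0.5],[0,0,0]],[0.8,[0,0,-1.5],[0,0,0]]]'|head -1;python3 -m inch '[[0.8,[0,0,-1.3],[0,0,0]],[0.8,[0,0,-2.5],[0,0,0]],[0.8,[0,0,-2.5],[0,0,0]]]'|head -1; python3 go.py 453.3,-73.2,110,1.68
```

```text
t: 17.62
t: 17.87
t 17.9 at [622.2 -65.1 141.1] yaw 1.680 tilt err [ 0.0092 -0.001 ] grip 0.799 F [1.7 0.3 1.5]
  -> 453.3,-73.2,110,1.68 1/1 [0.42, -6.75, 1.24] turn z 0.0
```

```bash
python3 -m inch '[[0.8,[0.1,-1.4,0],[0,0,0]],[0.8,[0.2,-2.8,0],[0,0,0]],[0.8,[0.3,-4.2,0.4],[0,0,0]],[0.8,[0.4,-5.6,0.8],[0,0,0]],[0.8,[0.42,-6.75,1.2],[0,0,0]]]'|head -1;python3 -m inch '[[0.8,[0,0,0],[0,0,0]],[0.8,[0,0,0],[0,0,0]],[0.8,[0,0,0],[0,0,0]]]'|head -1; python3 go.py 453.3,-73.2,14,1.68
```

```text
t: 18.28
t: 18.53
t 18.5 at [451.9 -73.  104.4] yaw 1.680 tilt err [ 0.0022 -0.0003] grip 0.798 F [ 0.1 -0.1  0.4]
  -> 453.3,-73.2,14,1.68 1/1 [-0.01, 0.05, 3.62] turn z 0.0
```

```bash
python3 -m inch '[[0.8,[0,0.03,0.8],[0,0,0]],[0.8,[0,0.03,1.8],[0,0,0]],[0.8,[0,0.03,2.8],[0,0,0]],[0.8,[0,0.03,3.3],[0,0,0]],[0.8,[0,0.03,3.5],[0,0,0]]]' 90|head -1; python3 -m inch '[[0.8,[0,0,0],[0,0,0]],[0.8,[0,0,0],[0,0,0]],[0.2,[0,0,0],[0,0,0]],[0.2,[0,0,0],[0,0,0]],[0.2,[0,0,0],[0,0,0]]]'|head -1; python3 -m inch '[[0.2,[0,0,0],[0,0,0]],[0.2,[0,0,0],[0,0,0]],[0.2,[0,0,0],[0,0,0]],[0.2,[0,0,0],[0,0,0]]]'|head -1;python3 go.py; python3 -m inch '[[0.2,[0,0,-0.4],[0,0,0]],[0.2,[0,0,-1.1],[0,0,0]],[0.2,[0,0,-2],[0,0,0]],[0.2,[0,0,-3],[0,0,0]],[0.2,[0,0,-3.6],[0,0,0]]]'|tail -1; python3 go.py 629.1,-147.6,110,1.68
```

```text
t: 18.95
t: 19.37
t: 19.7
t 19.7 at [452.8 -72.9  17.3] yaw 1.680 tilt err [ 0.0027 -0.0003] grip 0.422 F [0.5 0.8 5.6]
grip_width: 0.422
t 20.1 at [452.  -72.8 108.6] yaw 1.680 tilt err [ 0.0017 -0.0003] grip 0.422 F [ 0.5 -0.9 -4.3]
  -> 629.1,-147.6,110,1.68 1/1 [-3.75, 6.71, -0.06] turn z 0.0
```

```bash
python3 -m inch '[[0.2,[-0.5,1,0],[0,0,0]],[0.2,[-1.2,2.2,0],[0,0,0]],[0.2,[-2,3.6,0],[0,0,0]],[0.2,[-2.7,4.9,0],[0,0,0]],[0.2,[-3.3,6,-0.06],[0,0,0]]]'|head -1;python3 -m inch '[[0.2,[-0.45,0.71,0],[0,0,0]],[0.2,[-0.45,0.71,0],[0,0,0]],[0.2,[-0.45,0.71,0],[0,0,0]],[0.2,[-0.45,0.71,0],[0,0,0]]]'|head -1; python3 go.py 629.1,-147.6,32,1.68
```

```text
t: 20.53
t: 20.87
t 20.9 at [ 628.1 -147.4  107.1] yaw 1.680 tilt err [-0.0015  0.0004] grip 0.425 F [ 0.2 -0.8 -3.7]
  -> 629.1,-147.6,32,1.68 1/1 [-0.01, 0.04, 3.0] turn z 0.0
```

```bash
python3 -m inch '[[0.2,[0,0,0.8],[0,0,0]],[0.2,[0,0,1.7],[0,0,0]],[0.2,[0,0,2.4],[0,0,0]],[0.2,[0,0,2.8],[0,0,0]],[0.2,[0,0,3],[0,0,0]]]'|head -1; python3 -m inch '[[0.2,[0,0,0],[0,0,0]],[0.2,[0,0,0],[0,0,0]],[0.2,[0,0,0],[0,0,0]]]'|head -1; python3 go.py 629.1,-147.6,21.3,1.68
```

```text
t: 21.28
t: 21.53
t 21.5 at [ 629.4 -147.7   33.9] yaw 1.680 tilt err [ 0.002  -0.0005] grip 0.420 F [-0.3 -0.4 -4.2]
  -> 629.1,-147.6,21.3,1.68 1/1 [0.01, -0.01, 0.5] turn z 0.01
```

```bash
python3 -m inch '[[0.2,[0,0,0.12],[0,0,0]],[0.2,[0,0,0.24],[0,0,0]],[0.2,[0,0,0.36],[0,0,0]],[0.2,[0,0,0.48],[0,0,0]],[0.2,[0,0,0.48],[0,0,0]]]'|head -1; python3 -m inch '[[0.2,[0,0,0],[0,0,0]],[0.2,[0,0,0],[0,0,0]]]'|head -1; python3 go.py
```

```text
t: 21.95
t: 22.12
t 22.1 at [ 628.9 -147.6   21.4] yaw 1.680 tilt err [ 0.0008 -0.0002] grip 0.422 F [-4.8  0.   5.4]
```

```bash
python3 -m inch '[[0.5,[0,0,0],[0,0,0]],[0.65,[0,0,0],[0,0,0]],[0.8,[0,0,0],[0,0,0]],[0.8,[0,0,-0.5],[0,0,0]],[0.8,[0,0,-1.5],[0,0,0]]]'|head -1;python3 -m inch '[[0.9,[0,0,-1.3],[0,0,0]],[1,[0,0,-2.7],[0,0,0]],[1,[0,0,-2.7],[0,0,0]]]'|head -1; python3 go.py 394.3,299.3,120,1.68
```

```text
t: 22.53
t: 22.78
t 22.8 at [ 631.3 -148.2  134.2] yaw 1.680 tilt err [ 0.0103 -0.0024] grip 0.994 F [ 1.5 -0.4  1.5]
  -> 394.3,299.3,120,1.68 1/3 [6.28, -2.49, 0.19] turn z 0.0
  -> 394.3,299.3,120,1.68 2/3 [6.28, -2.49, 0.19] turn z 0.0
  -> 394.3,299.3,120,1.68 3/3 [6.28, -2.49, 0.19] turn z 0.0
```

```bash
python3 -m inch '[[1,[1.25,-0.5,0],[0,0,0]],[1,[2.5,-1,0],[0,0,0]],[1,[3.8,-1.5,0],[0,0,0]],[1,[5,-2,0],[0,0,0]],[1,[6.28,-2.49,0],[0,0,0]]]'|head -1;python3 -m inch '[[1,[1.25,-0.5,0],[0,0,0]],[1,[2.5,-1,0],[0,0,0]],[1,[3.8,-1.5,0.1],[0,0,0]],[1,[5,-2,0.2],[0,0,0]],[1,[6.28,-2.49,0.3],[0,0,0]]]'|head -1;python3 -m inch '[[1,[1.25,-0.5,0],[0,0,0]],[1,[2.5,-1,0],[0,0,0]],[1,[3.8,-1.5,0],[0,0,0]],[1,[5,-2,0],[0,0,0]],[1,[6.28,-2.49,0],[0,0,0]]]'|head -1;python3 -m inch '[[1,[0,0,0],[0,0,0]],[1,[0,0,0],[0,0,0]],[1,[0,0,0],[0,0,0]]]'|head -1; python3 go.py 394.3,299.3,19,1.68;python3 - <<'E'
from h import *
c=calibration("wrist"); im=get_image("wrist"); cv2.imwrite("pics/w2.png",im[:,:,::-1])
import json; json.dump({k:np.array(v).tolist() for k,v in c.items()},open("w2.json","w"))
E
```

```text
t: 23.2
t: 23.62
t: 24.03
t: 24.28
t 24.3 at [391.7 300.2 118.3] yaw 1.681 tilt err [0.0007 0.0002] grip 0.999 F [ 0.3 -0.1 -0.2]
  -> 394.3,299.3,19,1.68 1/1 [-0.05, 0.1, 3.97] turn z 0.01
```

View pics/w2.png

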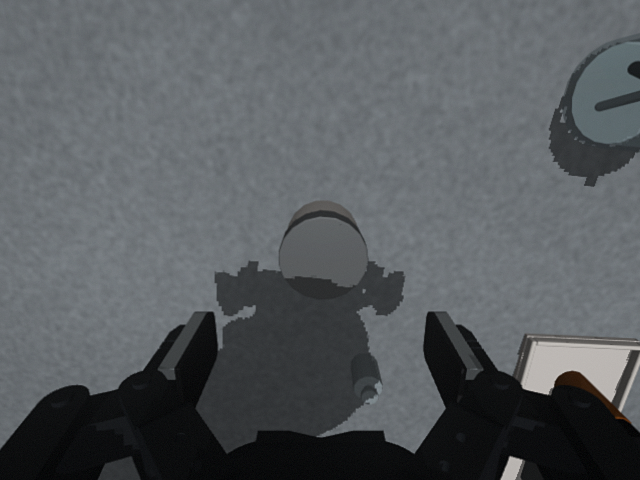

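The wrist view shows the jar's lid centred at about (323,257), between the fingers. The small weight is at (365,380), clear of them.

```bash
python3 - <<'E'
from h import *
import json; c=json.load(open("w2.json")); print(w((323.5,257),52,c=c).round(1))
E
python3 -m inch '[[1,[-0.04,0.08,0.8],[0,0,0]],[1,[-0.04,0.08,1.8],[0,0,0]],[1,[-0.04,0.08,2.8],[0,0,0]],[1,[-0.04,0.08,3.6],[0,0,0]],[1,[-0.04,0.08,3.9],[0,0,0]]]' 60|head -1; python3 -m inch '[[1,[0,0,0],[0,0,0]],[1,[0,0,0],[0,0,0]],[0.4,[0,0,0],[0,0,0]],[0.4,[0,0,0],[0,0,0]],[0.4,[0,0,0],[0,0,0]]]'|head -1; python3 -m inch '[[0.4,[0,0,0],[0,0,0]],[0.4,[0,0,0],[0,0,0]],[0.4,[0,0,0],[0,0,0]],[0.4,[0,0,0],[0,0,0]]]'|head -1;python3 go.py
```

```text
[394.4 301.2  52. ]
t: 24.75
t: 25.17
t: 25.5
t 25.5 at [394.5 299.9  22. ] yaw 1.680 tilt err [0.0021 0.0013] grip 0.638 F [ 0.  -1.8  6.8]
```

```bash
python3 -m inch '[[0.4,[0,0,-0.5],[0,0,0]],[0.4,[0,0,-1.5],[0,0,0]],[0.4,[0,0,-2.8],[0,0,0]],[0.4,[0,0,-4],[0,0,0]],[0.4,[0,0,-4.6],[0,0,0]]]'|tail -1; python3 go.py 638.4,-231.1,135,1.68
```

```text
grip_width: 0.635
t 25.9 at [394.5 300.  140.3] yaw 1.681 tilt err [0.0038 0.003 ] grip 0.635 F [ 0.9  0.7 -1.5]
  -> 638.4,-231.1,135,1.68 1/3 [-7.4, 2.46, 0.07] turn z 0.0
  -> 638.4,-231.1,135,1.68 2/3 [-7.4, 2.46, 0.07] turn z 0.0
  -> 638.4,-231.1,135,1.68 3/3 [-7.39, 2.46, 0.07] turn z 0.0
```

```bash
python3 -m inch '[[0.4,[-1.2,0.4,0],[0,0,0]],[0.4,[-2.6,0.9,0],[0,0,0]],[0.4,[-4.2,1.4,0],[0,0,0]],[0.4,[-5.8,1.93,0],[0,0,0]],[0.4,[-7.4,2.46,0],[0,0,0]]]'|head -1;python3 -m inch '[[0.4,[-1.5,0.5,0],[0,0,0]],[0.4,[-3,1,0],[0,0,0]],[0.4,[-4.5,1.5,0],[0,0,0]],[0.4,[-6,2,0],[0,0,0]],[0.4,[-7.4,2.46,0],[0,0,0]]]'|head -1;python3 -m inch '[[0.4,[-1.5,0.5,0],[0,0,0]],[0.4,[-3,1,0],[0,0,0]],[0.4,[-4.5,1.5,0],[0,0,0]],[0.4,[-5.8,1.95,0],[0,0,0]],[0.4,[-6.9,2.3,0],[0,0,0]]]'|head -1;python3 -m inch '[[0.4,[-0.5,0.16,0],[0,0,0]],[0.4,[-0.5,0.16,0],[0,0,0]],[0.4,[-0.5,0.16,0],[0,0,0]],[0.4,[-0.5,0.16,0],[0,0,0]]]'|head -1; python3 go.py 638.4,-231.1,36,1.68
```

```text
t: 26.33
t: 26.75
t: 27.17
t: 27.5
t 27.5 at [ 637.1 -230.4  135.9] yaw 1.681 tilt err [0.     0.0002] grip 0.641 F [ 0.4  0.4 -0.5]
  -> 638.4,-231.1,36,1.68 1/1 [-0.03, 0.05, 3.99] turn z 0.01
```

```bash
python3 -m inch '[[0.4,[-0.02,0.03,1],[0,0,0]],[0.4,[-0.02,0.03,2.2],[0,0,0]],[0.4,[-0.02,0.03,3.2],[0,0,0]],[0.4,[-0.02,0.03,3.8],[0,0,0]],[0.4,[-0.02,0.03,3.95],[0,0,0]]]'|head -1; python3 -m inch '[[0.4,[0,0,0],[0,0,0]],[0.4,[0,0,0],[0,0,0]],[0.4,[0,0,0],[0,0,0]]]'|head -1; python3 go.py 638.4,-231.1,26,1.68
```

```text
t: 27.92
t: 28.17
t 28.2 at [ 639.  -231.4   38.7] yaw 1.681 tilt err [ 0.0026 -0.0009] grip 0.636 F [ 0.3  0.9 -1.1]
  -> 638.4,-231.1,26,1.68 1/1 [0.01, -0.02, 0.51] turn z 0.01
```

```bash
python3 -m inch '[[0.4,[0,0,0.12],[0,0,0]],[0.4,[0,0,0.24],[0,0,0]],[0.4,[0,0,0.36],[0,0,0]],[0.4,[0,0,0.47],[0,0,0]],[0.4,[0,0,0.47],[0,0,0]]]'|head -1; python3 -m inch '[[0.4,[0,0,0],[0,0,0]],[0.4,[0,0,0],[0,0,0]]]'|head -1; python3 go.py
```

```text
t: 28.58
t: 28.75
t 28.8 at [ 638.2 -231.6   26.1] yaw 1.680 tilt err [ 0.001  -0.0004] grip 0.635 F [-4.2  1.4  9. ]
```

Contact is felt at the expected height (9 N up). I'll open, retreat upward and back, then check.

```bash
python3 -m inch '[[0.7,[0,0,0],[0,0,0]],[0.8,[0,0,0],[0,0,0]],[0.9,[0,0,0],[0,0,0]],[0.9,[0,0,-0.5],[0,0,0]],[0.9,[0,0,-1.5],[0,0,0]]]'|head -1;python3 -m inch '[[0.9,[0,0,-1.4],[0,0,0]],[0.9,[0,0,-2.8],[0,0,0]],[0.9,[0,0,-4],[0,0,0]]]'|head -1; python3 -m inch '[[0.9,[0,-1.5,0],[0,0,0]],[0.9,[0,-3,0],[0,0,0]],[0.9,[0,-4.5,0],[0,0,0]],[0.9,[0,-6,0],[0,0,0]],[0.9,[0,-7.5,0],[0,0,0]]]'|head -1; python3 -m inch '[[0.9,[0,0,0],[0,0,0]],[0.9,[0,0,0],[0,0,0]],[0.9,[0,0,0],[0,0,0]]]'|head -1; python3 go.py; python3 - <<'E'
from h import *
im=get_image("top")[:,:,::-1]; cv2.imwrite("pics/t3.png",cv2.resize(im[140:310,180:520],None,fx=2.3,fy=2.3,interpolation=cv2.INTER_CUBIC))
im=get_image("scene")[:,:,::-1]; cv2.imwrite("pics/s3.png",cv2.resize(im[200:380,60:560],None,fx=1.6,fy=1.6,interpolation=cv2.INTER_CUBIC))
E
```

```text
t: 29.17
t: 29.42
t: 29.83
t: 30.08
t 30.1 at [ 452.3 -252.2  163.3] yaw 1.680 tilt err [ 0.0017 -0.0008] grip 0.900 F [ 1.  -0.6  0.5]
```

View pics/t3.png

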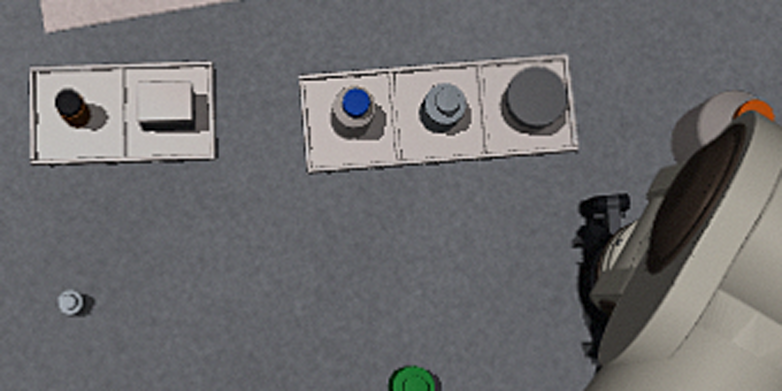

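View pics/s3.png

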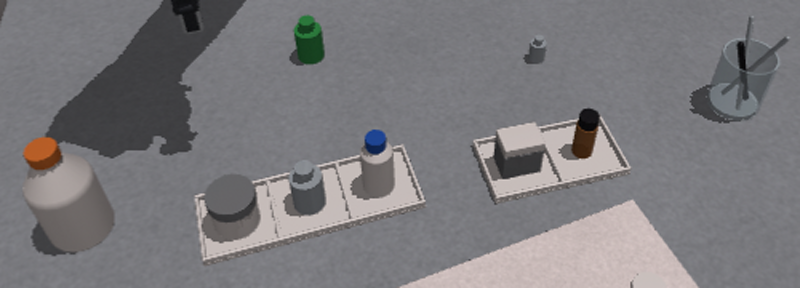

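Both views show all five items upright in their own compartments. tray3 holds the jar, weight and bottle, and tray2 holds the tip box and vial. The small weight, beaker and reagent bottle stand where they were. I'll do a numeric check, then hand in.

```bash
python3 - <<'E'
from h import *
f=lambda u,v:(180+(u+.5)/2.3-.5,140+(v+.5)/2.3-.5)
T={"tray2":((620.3,149.0),.053),"tray3":((629.1,-147.6),.111)}
for n,t,p,z in (("vial","tray2",(71,103),70),("tipbox","tray2",(165,102),58),("bottle","tray3",(356,102),92),("weight","tray3",(447,101),70),("jar","tray3",(535,99),56)):
    q=w(f(*p),z)[:2]-np.array(T[t][0]); a=T[t][1]; c,s=np.cos(a),np.sin(a); print(n,"in",t,np.round([c*q[0]+s*q[1],-s*q[0]+c*q[1]],1))
print("small",w(f(69,302),40)[:2].round(1))
bot.hand_in()
E
```

```text
vial in tray2 [-1.6 38.9]
tipbox in tray2 [ -0.5 -44.1]
bottle in tray3 [ 0.3 83.4]
weight in tray3 [-0.9  0.3]
jar in tray3 [ -2.7 -82.3]
small [441.  186.5]
the job is handed in; nothing more can be done
```

Both kits are made up and the job is handed in, after about 30 s of robot time. The large weight is in the middle of tray3, with the bottle in its +y end and the jar in its −y end. The tip box and vial are in tray2. Each was lowered until the wrist force showed floor contact, then released.

The last top view put every item within about 3 mm of its compartment centre, and both last views showed them all standing upright. The small weight measured within about 2 mm of its start. The beaker and the big orange-capped bottle I judged unmoved by eye only. No check failed, and the cameras agreed to about 2 mm throughout.

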